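# Back the brake lathe's tool carriage off the rotor

## Robot

A 6-joint arm with a two-finger parallel gripper is mounted at the origin on the work surface. World frame = base frame: x ahead of the robot, y to its left, z up, the work surface at z = 0. Lengths are in m, angles in rad, forces in N, time in s.
With the tool pointing down it reaches from about 0.3 to 0.775 m from the base axis. Payload 14.6 kg.
Tool frame: the origin (TCP) lies on the centre line of the jaws, within the pads' length; the fingertips stand 25 mm ahead of it and the grasp point (between the pads) lies 6 mm ahead of it (ctrl.tip_reach is the distance from the TCP to the fingertips, in m); z points along the fingers, y is the line along which they close (so a half turn about z gives the same grasp; the last joint's range is limited). The gripper opens to 94 mm and grips with 3 to 60 N. Pads are 16 mm wide; open, the fingers measure 119 mm over their backs; the gripper's body (75 mm by 177 mm) begins 78 mm behind the grasp point.
Start: joints at [1.241, 0.3, 1.521, -0, 1.321, -0.067], TCP at [0.143, 0.531, 0.23] pointing down, gripper open.
Joint ranges: [-3.03, 3.03], [-0.79, 2.21], [0.23, 2.52], [-1.04, 4.18], [0, 3.07], [-2.55, 2.55]. Speed limits (rad/s): [2.22, 2.22, 2.57, 3.14, 3.14, 3.14].

## Interface

Orientations are given as [roll, pitch, yaw] about the fixed x, y, z axes, in that order (R = Rz(yaw) Ry(pitch) Rx(roll)).
In Python, from station import ctrl gives the robot as it stands. The module is installed in compiled form; this text tells all that it offers.
- The arm moves only by the tool apply_moves, never from a script. Its argument "deltas" is a list of rows, each a list of 7 numbers: the closure in counts, from 0 (fully open) to 255 (shut), then the shift along the world's x, y, z in cm, then the turn, a rotation vector about the world's x, y, z in rad. In form: [[jaw, tx, ty, tz, ax, ay, az], ...]. A call has 1 to 10 rows; each row shifts and turns the commanded pose from where the row before left it; what a row does not reach is not made up. A row lasts 1/10 s, in which the tool goes at most 50 mm and 8.59 degrees, less where a joint would pass 70% of its speed; a pose out of reach is approached as far as the arm can. A call with a gripper value outside its range is refused whole. The fingers move at their own pace and stop on an object; "grip_force" is the grip in N (left out, the last holds). Time passes only in rows, so rows that do not move let the fingers close. It gives the time, the measured TCP pose, the force, the opening and the grip force at its end, in the units of the state.
- ctrl.get_obs(): the state, without advancing time (a new reading comes with each control period).
- ctrl.camera(name): name is "scene" or "top"; returns a dict with "img" (420x560x3 uint8, red, green, blue), "K" (3x3 intrinsics, pixels), "pose" (4x4, takes a point from camera to world coordinates). Camera axes: x right, y up, looking along -z (the intrinsics and any distortion apply to the point x, -y, -z); pixel columns grow to the right and rows downward; lengths in m; the calibration is good to about 2 mm. A picture is of the moment at which its call begins. There is no depth.
- ctrl.hand_in(): hands the job in; it is judged then, once.
The state is a dict: "time_s": time; "qpos": joint angles; "joint_vel": joint speeds; "tau": joint torques, N m; "ee_pos": TCP position; "eef_rot": TCP orientation; "force": force on the tool from outside, world axes, zero at the start; "moment": the same for the moment, N m; "grip_width": finger opening in m; "grip_force": force on a finger pad.
Only numpy, scipy, OpenCV 4.12 (cv2) and the standard library are available. Lean on these libraries where they do the work, as an engineer would, in place of code of your own. Each camera call takes 0.05 s, during which the arm holds its last target. There are 200 camera calls.

## Task

Back the tool carriage of the brake lathe off the rotor: free its orange clamp knob, which is a left-hand screw and so loosens clockwise, by turning it about as far as it will go, then slide the carriage fully home against the yellow stop at the end of its rail, away from the rotor. Do not touch the rotor, leave the other things on the bench where they are, and leave the carriage at rest.

Things in the scene. Friction and masses are not known exactly. Their poses are not given: they have to be found in the camera images.
- lathe: bench brake lathe, fixed, grey. Origin on the bench below the carriage's centre when it is home. y axis: along the rail from the stop to the rotor; z up; x away from the robot. Bed x -65..65 mm, y -200..160, 100 high; yellow stop block y -85..-60, top at 142; headstock x 90..260, y 205..425, 240 high, with a small lamp over it at y 300..430, up to 450 high.
- rotor: brake rotor: upright steel disc 280 mm across, 24 mm thick, in the lathe's y-z plane; its hat and arbor nut (radius 72 mm and less) reach 90 mm from the disc's mid-plane on the robot side. Origin at the disc's centre, at (20, 315, 172) mm in the lathe frame. Not to be touched.
- carriage (a joint): slide of the aluminium tool carriage (block 100 x 100 mm, top 162 mm high; two dark tool arms, tops at 180 mm, straddle the rotor's rim) along the lathe's y axis, m: 0 = home at the yellow stop, grows towards the rotor, to 0.125. Free, it slides with about 3 N and stays where it is left; clamped, it holds against more than 50 N.
- clamp_knob (a joint): turn of the orange clamp knob, rad, growing clockwise as seen looking on to the knob: 0 = tightest (hard stop), 1.5 = hard stop at the loose end. Tight at first (0 to 0.2); the clamp lets go at about 0.8, turn it past 1.1 to be sure. It turns with up to 0.25 N m and stays where it is left.
- knob_grip (a point): grip point, centre of the orange bar: 80 mm long (x), 16 thick (y), 28 deep along the axis (z); under it 26 mm of 16 mm stem, then a boss 42 mm across. z points out along the axis, which leans 0.5 rad from vertical away from the rotor (lathe -y): approach along it. The frame turns with the knob, rides on the carriage: lathe frame x -45, z 230 mm, y = carriage joint.
- cone: steel centring cone, 72 mm across, 50 mm high, standing on the rear end of the lathe bed; origin under its centre
- can: blue spray can with red cap, 66 mm across, 200 mm high, standing on the bench; origin under its centre
- pad_a: brake pad lying on the bench in front of the lathe, 50 x 130 x 17 mm; origin under its centre
- pad_b: second brake pad, the same, lying in front of the lathe; origin under its centre
- wrench: steel wrench, 200 mm long, lying on the bench in front of the lathe; origin under it
- oil: black bottle, 70 mm across, 170 mm high, standing on the bench to the left; origin under its centre

How it is judged:
By the outcome, as a careful person would: the job done as asked, in the order asked, and still so for the second after the job is handed in, with the robot touching nothing.
It also fails if it takes over 38 s, if anything falls off the work surface, if the arm or the gripper's body presses on something with over 40 N, if the wrist force passes 120 N, or if a joint passes its speed limit or range.

## Working session

There is one attempt and no reset: what is moved stays moved. The work goes in short steps, Python scripts to look and compute and a tool call to move; the robot and the scene stay as the last step left them, time stands still between calls to the robot, and variables do not carry over. Pictures are saved under pics/ and viewed, at most 10 in all, crops included, and the job is handed in when it is done.

Besides the shell and the picture viewer there is one more tool, called in YAML: its name, and indented under it one key for each argument. apply_moves: Moves the arm, as the interface text tells. Its arguments: {"type":"object","properties":{"deltas":{"type":"array"},"grip_force":{"type":"number"}},"required":["deltas"]}

```bash
mkdir -p pics; python3 - <<'E'
from station import ctrl
import cv2,numpy as np,pickle
d={}
for n in("scene","top"):
    c=ctrl.camera(n);d[n]=c
    cv2.imwrite(f"pics/{n}0.png",cv2.resize(c["img"][:,:,::-1],(800,600),interpolation=cv2.INTER_CUBIC))
    print(n,c["K"].round(1).tolist(),c["pose"].round(3).tolist(),[k for k in c])
pickle.dump(d,open("cam0.pkl","wb"))
o=ctrl.get_obs();print({k:np.round(v,3) for k,v in o.items()})
E
```

```text
scene [[519.6, 0.0, 286.1], [0.0, 519.6, 211.8], [0.0, 0.0, 1.0]] [[-0.792, -0.523, 0.315, 0.957], [0.61, -0.681, 0.404, 0.589], [0.003, 0.512, 0.859, 1.291], [0.0, 0.0, 0.0, 1.0]] ['img', 'K', 'pose']
top [[484.3, 0.0, 276.0], [0.0, 484.3, 206.5], [0.0, 0.0, 1.0]] [[0.03, 0.998, -0.059, 0.437], [-1.0, 0.029, -0.012, 0.024], [-0.01, 0.06, 0.998, 1.84], [0.0, 0.0, 0.0, 1.0]] ['img', 'K', 'pose']
{'time_s': np.float64(0.1), 'qpos': array([ 1.241,  0.3  ,  1.522,  0.   ,  1.321, -0.067]), 'joint_vel': array([ 0.001, -0.001, -0.001,  0.   , -0.   , -0.001]), 'tau': array([ 4.0000e-03, -5.3264e+01, -3.5329e+01,  7.1000e-02,  2.3000e-02,
       -0.0000e+00]), 'ee_pos': array([0.143, 0.531, 0.23 ]), 'eef_rot': array([-3.141, -0.   ,  2.879]), 'force': array([ 0.277, -0.498,  0.627]), 'moment': array([-0.042, -0.   ,  0.037]), 'grip_force': np.float64(0.0), 'grip_width': np.float64(0.094)}
```

View pics/scene0.png

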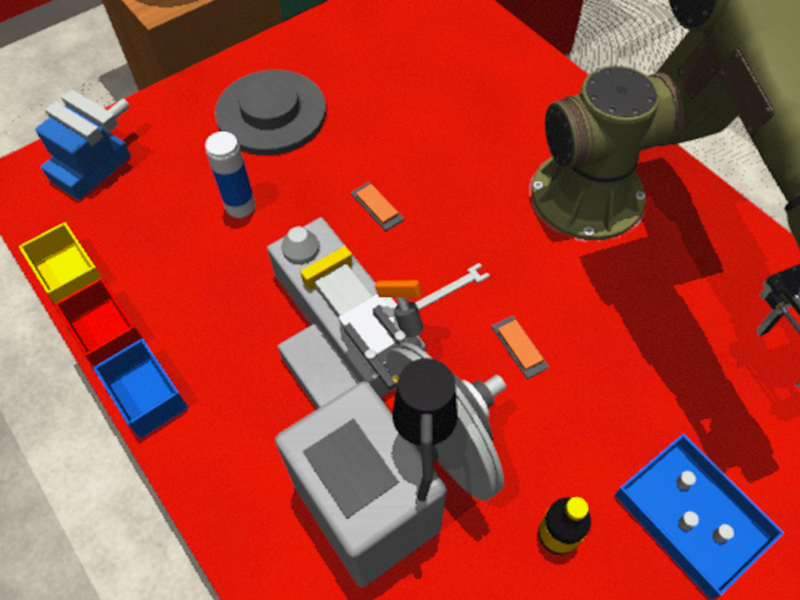

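View pics/top0.png

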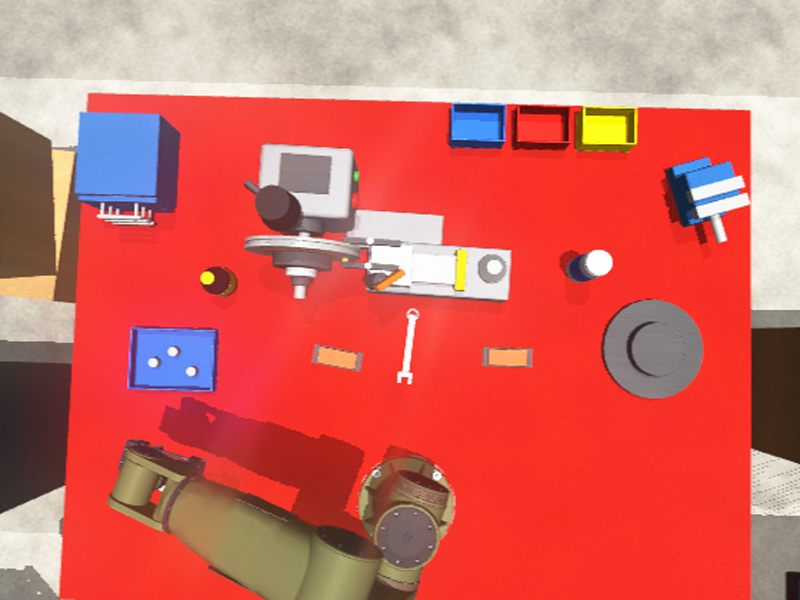

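The scene view has the orange knob at about (398,288), the yellow stop at (327,267) and the rotor at (460,420). In the top view the bar is at (388,279) and turned about 35°, the stop is at (461,270), and the bed's right-hand corners are at (509,250) and (508,299). I'll zoom in for the corners.

```bash
python3 - <<'E'
import cv2,numpy as np,pickle
d=pickle.load(open("cam0.pkl","rb"))
def crop(n,c0,r0,w,h,s):
    cv2.imwrite(f"pics/{n}_crop.png",cv2.resize(d[n]["img"][r0:r0+h,c0:c0+w,::-1],None,fx=s,fy=s,interpolation=cv2.INTER_CUBIC))
crop("top",240,150,130,75,6)
crop("scene",180,145,130,98,6)
for n in d:
    im=d[n]["img"];hsv=cv2.cvtColor(im,cv2.COLOR_RGB2HSV)
    for nm,lo,hi in(("or",(9,150,80),(20,255,255)),("ye",(22,150,80),(34,255,255))):
        m=cv2.inRange(hsv,lo,hi);k,l,s,c=cv2.connectedComponentsWithStats(m)
        for i in range(1,k):
            if s[i,4]>25:
                p=np.argwhere(l==i)[:,::-1].astype(np.float32);print(n,nm,s[i].tolist(),c[i].round(1),cv2.boxPoints(cv2.minAreaRect(p)).round(1).tolist())
E
```

```text
scene or [84, 0, 67, 22, 756] [112.7   6.8] [[84.0, 0.0], [150.0, 0.0], [150.0, 21.0], [84.0, 21.0]]
scene or [250, 129, 29, 27, 364] [263.5 142.3] [[248.0, 136.0], [257.0, 127.0], [278.5, 148.5], [269.5, 157.5]]
scene or [31, 188, 40, 24, 52] [ 51.9 202. ] [[31.0, 203.0], [68.0999984741211, 187.5], [72.19999694824219, 197.1999969482422], [35.0, 212.6999969482422]]
scene or [263, 196, 32, 12, 363] [278.5 201.5] [[263.0, 196.0], [294.0, 196.0], [294.0, 207.0], [263.0, 207.0]]
scene or [349, 224, 31, 35, 506] [364.  241.1] [[347.8999938964844, 230.39999389648438], [360.1000061035156, 222.10000610351562], [380.20001220703125, 251.5], [368.0, 259.79998779296875]]
scene ye [14, 156, 56, 55, 1729] [ 41.2 182.7] [[12.600000381469727, 172.10000610351562], [45.29999923706055, 152.10000610351562], [70.0999984741211, 192.6999969482422], [37.400001525878906, 212.6999969482422]]
scene ye [211, 173, 35, 30, 437] [227.6 186.1] [[208.39999389648438, 190.0], [241.8000030517578, 171.3000030517578], [249.0, 184.10000610351562], [215.60000610351562, 202.89999389648438]]
scene ye [396, 348, 16, 16, 203] 
[... 995 characters left out ...]
r [342, 244, 27, 12, 194] [354.7 250.1] [[342.0, 244.0], [368.0, 244.0], [368.0, 255.0], [342.0, 255.0]]
top or [89, 351, 21, 11, 84] [101.1 355.9] [[88.30000305175781, 354.70001220703125], [92.0999984741211, 345.79998779296875], [109.0, 353.0], [105.19999694824219, 361.8999938964844]]
top ye [404, 74, 42, 32, 1267] [424.4  89.8] [[404.0, 74.0], [445.0, 74.0], [445.0, 105.0], [404.0, 105.0]]
top ye [318, 175, 9, 28, 180] [322.  188.6] [[317.8999938964844, 202.0], [319.79998779296875, 174.60000610351562], [326.20001220703125, 175.10000610351562], [324.29998779296875, 202.39999389648438]]
top ye [141, 190, 9, 9, 69] [144.9 194.2] [[141.0, 190.0], [149.0, 190.0], [149.0, 198.0], [141.0, 198.0]]
```

View pics/top_crop.png

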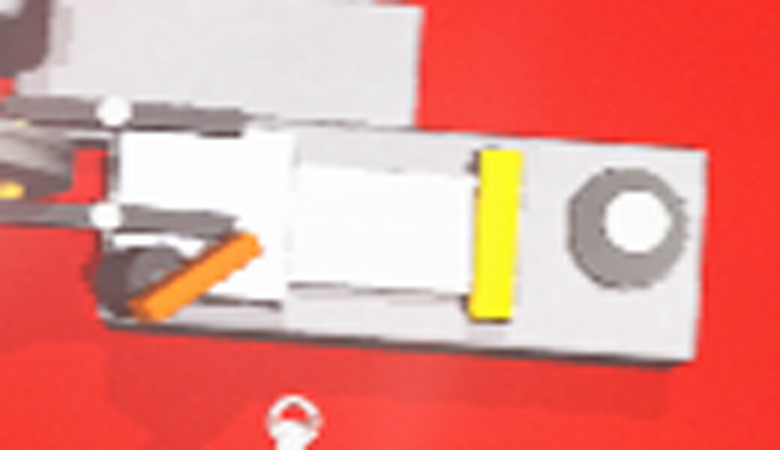

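View pics/scene_crop.png

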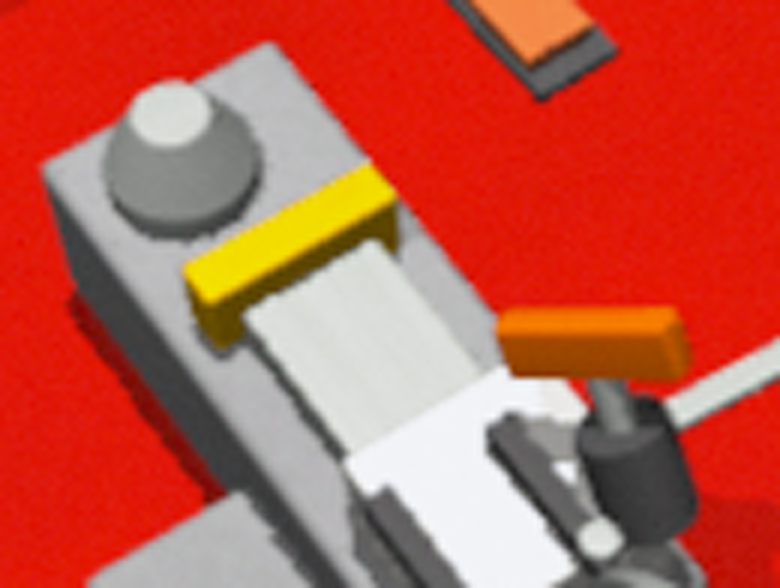

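The crops give clear corners for the bed end, the stop's top face, the carriage's rear edge and the orange bar. I'll fit the lathe pose, carriage position and bar angle to both views.

```bash
cat > model.py <<'E'
import numpy as np,pickle
from scipy.spatial.transform import Rotation as R
from scipy.optimize import least_squares
def proj(c,P):
    T=np.linalg.inv(c["pose"]);q=P@T[:3,:3].T+T[:3,3]
    q=q*[1,-1,-1];uv=q@c["K"].T;return uv[:,:2]/uv[:,2:]
def lathe(p): return R.from_euler("z",p[2]),np.array([p[0],p[1],0])
def knobrot(phi): # lathe frame: z = axis, x = bar direction
    return R.from_euler("x",0.5)*R.from_euler("z",phi)
E
python3 - <<'E'
from model import *
d=pickle.load(open("cam0.pkl","rb"))
# p: x,y,yaw,stop half width, carriage, phi
def pts(p):
    Rl,t=lathe(p);w=p[3];c=p[4]
    L=[[.065,-.2,.1],[-.065,-.2,.1],[w,-.06,.142],[w,-.085,.142],[-w,-.085,.142],[-w,-.06,.142],[.05,c-.05,.162],[-.05,c-.05,.162]]
    B=knobrot(p[5]).apply([[.04,.008,.014],[.04,-.008,.014],[-.04,-.008,.014],[-.04,.008,.014]])+[-.045,c,.23]
    return Rl.apply(np.vstack([L,B]))+t
top=np.array([[707,152],[693,358],[480,150],[522,152],[512,320],[470,318],[297,133],[283,303],[252,233],[262,250],[152,322],[130,305]])/6+[240,150]-.4
sc=np.array([[42,165],[270,42],[205,305],[183,268],[370,163],[397,202],[343,460],[497,367]])/6+[180,145]-.4
scb=np.array([[500,347],[510,310],[675,307],[690,345]])/6+[180,145]-.4
def res(p,bo=(0,1,2,3),sb=(0,1,2,3)):
    P=pts(p)
    a=proj(d["top"],P);b=proj(d["scene"],P)
    return np.concatenate([(a[:8]-top[:8]).ravel(),(b[:8]-sc).ravel(),(a[8:]-top[8:][list(bo)]).ravel(),(b[8:]-scb[list(sb)]).ravel()])
import itertools
best=None
rolls=[tuple(np.roll(range(4),s*1)[::f]) for s in range(4) for f in(1,-1)]
for bo in rolls:
  for sb in rolls:
   for phi0 in(-.7,.7):
    r=least_squares(res,[.6,0,0,.05,.12,phi0],args=(bo,sb),loss="soft_l1")
    if best is None or r.cost<best[0].cost: best=(r,bo,sb)
r=best[0];p=r.x;print(best[1:],p.round(4),r.cost)
print(r.fun.reshape(-1,2).round(1).tolist())
np.save("p.npy",p)
Rl,t=lathe(p);K=Rl*knobrot(p[5])
print("grip",(Rl.apply([-.045,p[4],.23])+t).round(4),"grip home",(Rl.apply([-.045,0,.23])+t).round(4),"\nknob axes\n",K.as_matrix().round(3))
print("ydir",Rl.apply([0,1,0]).round(3))
E
```

```text
((np.int64(0), np.int64(1), np.int64(2), np.int64(3)), (np.int64(0), np.int64(1), np.int64(2), np.int64(3))) [ 0.6083 -0.0429 -0.0412  0.0493  0.1018 -0.9518] 20.60196531105693
[[0.0, -0.5], [0.1, 1.1], [-0.3, 0.0], [-0.2, 0.2], [-0.3, -0.0], [-0.5, -0.2], [-1.3, -0.3], [-1.0, -0.1], [-1.3, -0.1], [0.4, -1.0], [0.7, 0.3], [-0.5, -0.1], [-0.3, -0.1], [0.3, -0.4], [-0.2, 1.1], [7.2, -2.9], [-0.5, -0.6], [-0.0, 0.7], [-0.0, 0.7], [1.4, -0.7], [-1.5, -1.8], [-0.5, 0.4], [1.4, 1.0], [-3.5, -1.3]]
grip [0.5675 0.0606 0.23  ] grip home [ 0.5633 -0.0411  0.23  ] 
knob axes
 [[ 0.55   0.835 -0.02 ]
 [-0.738  0.475 -0.479]
 [-0.39   0.278  0.878]]
ydir [0.041 0.999 0.   ]
```

```bash
cat > refine.py <<'E'
from model import *
import cv2
def mom(M): return np.array([M["m10"]/M["m00"],M["m01"]/M["m00"]]),np.array([M["mu20"],M["mu11"],M["mu02"]])/M["m00"]
def barmask(img,lo,c0,r0,c1,r1):
    m=cv2.inRange(cv2.cvtColor(img,cv2.COLOR_RGB2HSV),lo,(21,255,255));z=np.zeros_like(m);z[r0:r1,c0:c1]=m[r0:r1,c0:c1]
    k,l,s,_=cv2.connectedComponentsWithStats(z);return (l==1+np.argmax(s[1:,4])).astype(np.uint8)
def fitbar(cams,boxes,yaw,x0):
    tgt={n:mom(cv2.moments(barmask(cams[n]["img"],(9,120,50),*boxes[n]),True)) for n in cams}
    C=np.array([[a,b,c] for a in(-.04,.04) for b in(-.008,.008) for c in(-.014,.014)])
    def f(q):
        P=(R.from_euler("z",yaw)*knobrot(q[3])).apply(C)+q[:3];o=[]
        for n in cams:
            h=cv2.convexHull(proj(cams[n],P).astype(np.float32));a,b=mom(cv2.moments(h));o+=[a-tgt[n][0],(b-tgt[n][1])/6]
        return np.concatenate(o)
    r=least_squares(f,x0,diff_step=1e-3);return r
E
python3 - <<'E'
from refine import *
from station import ctrl
d=pickle.load(open("cam0.pkl","rb"));p=np.load("p.npy")
r=fitbar(d,{"scene":(255,185,305,215),"top":(255,180,290,208)},p[2],[.5675,.0606,.23,p[5]])
print(r.x.round(4),r.fun.round(2))
q=r.x
# place along lathe: y coordinate
l=lathe(p)[0].inv().apply(q[:3]-[p[0],p[1],0]);print("lathe coords",l.round(4))
K=(R.from_euler("z",p[2])*knobrot(q[3])).as_matrix()
y=K[:,1];z=-K[:,2];Rt=np.c_[np.cross(y,z),y,z]
o=ctrl.get_obs();R0=R.from_euler("xyz",o["eef_rot"])
print("axis",(-z).round(3),"rotvec total",(R.from_matrix(Rt)*R0.inv()).as_rotvec().round(3))
print("euler target",R.from_matrix(Rt).as_euler("xyz").round(3))
np.save("Rt.npy",Rt)
E
```

```text
[ 0.5667  0.0569  0.2322 -0.9767] [ 0.04  0.16  1.36  0.32  0.48  0.26  0.09  1.28 -0.24  0.06]
lathe coords [-0.0456  0.098   0.2322]
axis [-0.02  -0.479  0.878] rotvec total [ 0.484  0.168 -0.739]
euler target [ 2.845 -0.409  2.186]
```

apply_moves:
  deltas:
    - [0, 2.27, -2.31, 1.5, 0, 0, 0]
    - [0, 2.27, -2.31, 1.5, 0, 0, 0]
    - [0, 2.27, -2.31, 1.5, 0, 0, 0]
    - [0, 2.27, -2.31, 1.5, 0, 0, 0]
    - [0, 2.27, -2.31, 1.5, 0, 0, 0]
    - [0, 2.27, -2.31, 1.5, 0, 0, 0]
    - [0, 2.27, -2.31, 1.5, 0, 0, 0]
    - [0, 2.27, -2.31, 1.5, 0, 0, 0]
    - [0, 2.27, -2.31, 1.5, 0, 0, 0]
    - [0, 2.27, -2.31, 1.5, 0, 0, 0]
  grip_force: 50

```text
time_s: 1.1
ee_pos: [0.3706, 0.299, 0.3809]
eef_rot: [-3.141, -0.0, 2.879]
force: [0.1, 0.7, -0.1]
grip_width: 0.0942
grip_force: 0.0
```

apply_moves:
  deltas:
    - [0, 1.95, -3.03, -0.38, 0.0484, 0.0168, -0.0739]
    - [0, 1.95, -3.03, -0.38, 0.0484, 0.0168, -0.0739]
    - [0, 1.95, -3.03, -0.38, 0.0484, 0.0168, -0.0739]
    - [0, 1.95, -3.03, -0.38, 0.0484, 0.0168, -0.0739]
    - [0, 1.95, -3.03, -0.38, 0.0484, 0.0168, -0.0739]
    - [0, 1.95, -3.03, -0.38, 0.0484, 0.0168, -0.0739]
    - [0, 1.95, -3.03, -0.38, 0.0484, 0.0168, -0.0739]
    - [0, 1.95, -3.03, -0.38, 0.0484, 0.0168, -0.0739]
    - [0, 1.95, -3.03, -0.38, 0.0484, 0.0168, -0.0739]
    - [0, 1.95, -3.03, -0.38, 0.0484, 0.0168, -0.0739]

```text
time_s: 2.1
ee_pos: [0.5655, -0.0044, 0.342]
eef_rot: [2.843, -0.411, 2.183]
force: [0.7, 0.1, -0.1]
grip_width: 0.0941
grip_force: 0.0
```

```bash
cat > st.py <<'E'
from model import *
from station import ctrl
def st(goal=None,Rt=None):
    o=ctrl.get_obs()
    for k in("time_s","qpos","ee_pos","eef_rot","force","moment","grip_width","grip_force"):print(k,np.round(o[k],4))
    Rc=R.from_euler("xyz",o["eef_rot"])
    if goal is not None: print("dpos cm",((np.array(goal)-o["ee_pos"])*100).round(2))
    if Rt is not None: print("drot",(R.from_matrix(Rt)*Rc.inv()).as_rotvec().round(3))
    return o
E
python3 - <<'E'
from st import *
st([.567-.02*.006,.057-.479*.006,.231+.878*.006],np.load("Rt.npy"))
E
```

```text
time_s 2.1
qpos [-0.2793  0.3068  1.3255  0.4885  1.6287 -0.8295]
ee_pos [ 0.5655 -0.0044  0.342 ]
eef_rot [ 2.8431 -0.4106  2.1827]
force [ 0.6756  0.1024 -0.0804]
moment [-0.2063  0.0078 -0.0724]
grip_width 0.0941
grip_force 0.0
dpos cm [  0.14   5.85 -10.57]
drot [-0.003  0.     0.004]
```

apply_moves:
  deltas:
    - [0, 0.02, 0.73, -1.32, 0, 0, 0]
    - [0, 0.02, 0.73, -1.32, 0, 0, 0]
    - [0, 0.02, 0.73, -1.32, 0, 0, 0]
    - [0, 0.02, 0.73, -1.32, 0, 0, 0]
    - [0, 0.02, 0.73, -1.32, 0, 0, 0]
    - [0, 0.02, 0.73, -1.32, 0, 0, 0]
    - [0, 0.02, 0.73, -1.32, 0, 0, 0]
    - [0, 0.02, 0.73, -1.32, 0, 0, 0]
    - [0, 0, 0, 0, 0, 0, 0]
  grip_force: 5

```text
time_s: 3.0
ee_pos: [0.5658, 0.0562, 0.235]
eef_rot: [2.846, -0.411, 2.186]
force: [-0.1, -0.4, 0.6]
grip_width: 0.0939
grip_force: 0.0
```

```bash
python3 - <<'E'
from st import *
import cv2
st([.567-.02*.006,.057-.479*.006,.231+.878*.006],np.load("Rt.npy"))
a=[ctrl.camera(n)["img"] for n in("scene","top")]
f=lambda i,c0,r0:cv2.resize(i[r0:r0+110,c0:c0+130,::-1],(400,338),interpolation=cv2.INTER_CUBIC)
cv2.imwrite("pics/g1.png",np.hstack([f(a[0],210,140),f(a[1],220,140)]))
E
```

```text
time_s 3.0
qpos [-0.1743  0.3541  1.5101  0.5058  1.379  -0.8512]
ee_pos [0.5658 0.0562 0.235 ]
eef_rot [ 2.8462 -0.4106  2.1856]
force [-0.1319 -0.3896  0.6385]
moment [-0.2828  0.0567  0.0652]
grip_width 0.0939
grip_force 0.0
dpos cm [ 0.11 -0.21  0.12]
drot [-0.001 -0.002 -0.   ]
```

View pics/g1.png

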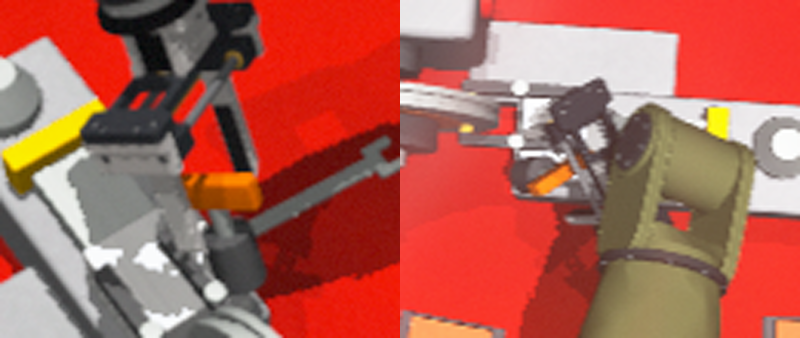

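The fingers straddle the orange bar: it is at (225,190) in the left crop and (550,178) in the right crop. I'll trim the position and close gently.

apply_moves:
  deltas:
    - [255, 0.11, -0.21, 0.12, 0, 0, 0]
    - [255, 0, 0, 0, 0, 0, 0]
    - [255, 0, 0, 0, 0, 0, 0]
    - [255, 0, 0, 0, 0, 0, 0]
    - [255, 0, 0, 0, 0, 0, 0]
    - [255, 0, 0, 0, 0, 0, 0]
    - [255, 0, 0, 0, 0, 0, 0]
    - [255, 0, 0, 0, 0, 0, 0]
  grip_force: 5

```text
time_s: 3.9
ee_pos: [0.5676, 0.0534, 0.238]
eef_rot: [2.844, -0.408, 2.186]
force: [0.4, -0.3, -0.3]
grip_width: 0.0333
grip_force: 0.0
```

```bash
python3 - <<'E'
from st import *
o=st(); Rc=R.from_euler("xyz",o["eef_rot"]);print("tool-frame F",Rc.inv().apply(o["force"]).round(2),"M",Rc.inv().apply(o["moment"]).round(3))
E
```

```text
time_s 3.9
qpos [-0.1786  0.3543  1.5026  0.505   1.3842 -0.8523]
ee_pos [0.5676 0.0534 0.238 ]
eef_rot [ 2.8436 -0.4083  2.1858]
force [ 0.4328 -0.2819 -0.299 ]
moment [-0.2505  0.0676  0.0119]
grip_width 0.0333
grip_force 0.0
tool-frame F [-0.56  0.16  0.14] M [ 0.188 -0.178  0.017]
```

Still closing.

apply_moves:
  deltas:
    - [255, 0, 0, 0, 0, 0, 0]
    - [255, 0, 0, 0, 0, 0, 0]
    - [255, 0, 0, 0, 0, 0, 0]
    - [255, 0, 0, 0, 0, 0, 0]
  grip_force: 5

```text
time_s: 4.3
ee_pos: [0.5668, 0.053, 0.2377]
eef_rot: [2.846, -0.409, 2.186]
force: [-7.2, -4.9, 1.7]
grip_width: 0.0163
grip_force: 5.0
```

```bash
python3 - <<'E'
from st import *
o=st(); Rc=R.from_euler("xyz",o["eef_rot"]);print("tool-frame F",Rc.inv().apply(o["force"]).round(2),"M",Rc.inv().apply(o["moment"]).round(3),"\n",Rc.as_matrix().round(3))
E
```

```text
time_s 4.3
qpos [-0.1791  0.3541  1.5033  0.5037  1.3859 -0.8524]
ee_pos [0.5668 0.053  0.2377]
eef_rot [ 2.846  -0.409   2.1856]
force [-7.2475 -4.947   1.7441]
moment [-0.8788  1.2326  0.7089]
grip_width 0.0163
grip_force 4.974
tool-frame F [ 0.82 -7.94 -4.03] M [ 1.671  0.007 -0.048] 
 [[-0.529  0.848  0.019]
 [ 0.75   0.457  0.479]
 [ 0.398  0.267 -0.878]]
```

apply_moves:
  deltas:
    - [255, -0.085, -0.046, -0.027, 0, 0, 0]
    - [255, 0, 0, 0, 0, 0, 0]
    - [255, 0, 0, 0, 0, 0, 0]
  grip_force: 5

```text
time_s: 4.6
ee_pos: [0.5667, 0.053, 0.2377]
eef_rot: [2.844, -0.408, 2.186]
force: [-1.7, 0.3, 0.4]
grip_width: 0.0167
grip_force: 5.0
```

```bash
cat >> st.py <<'E'
def tf():
    o=ctrl.get_obs(); Rc=R.from_euler("xyz",o["eef_rot"]);print(o["time_s"],o["ee_pos"].round(4),o["grip_width"].round(4),"F",Rc.inv().apply(o["force"]).round(2),"M",Rc.inv().apply(o["moment"]).round(3))
E
python3 - <<'E'
from st import *
tf()
E
```

```text
Traceback (most recent call last):
  File "st.py", line 11, in tf
    o=ctrl.get_obs(); Rc=R.from_euler("xyz",o["eef_rot"]);print(o["time_s"],o["ee_pos"].round(4),o["grip_width"].round(4),"F",Rc.inv().apply(o["force"]).round(2),"M",Rc.inv().apply(o["moment"]).round(3))
                                                                                                 ^^^^^^^^^^^^^^^^^^^^^
AttributeError: 'float' object has no attribute 'round'
```

apply_moves:
  deltas:
    - [255, 0, 0, 0, 0, 0, 0]
    - [255, 0, 0, 0, 0, 0, 0]
    - [255, 0, 0, 0, 0.002, 0.0479, -0.0878]
    - [255, 0, 0, 0, 0.002, 0.0479, -0.0878]
    - [255, 0, 0, 0, 0.002, 0.0479, -0.0878]
    - [255, 0, 0, 0, 0.002, 0.0479, -0.0878]
    - [255, 0, 0, 0, 0.002, 0.0479, -0.0878]
  grip_force: 50

```text
time_s: 5.3
ee_pos: [0.5672, 0.0531, 0.2378]
eef_rot: [3.09, -0.498, 1.633]
force: [5.9, 1.1, -3.1]
grip_width: 0.016
grip_force: 49.8
```

```bash
sed -i 's/o\["grip_width"\].round(4)/round(float(o["grip_width"]),4),o["qpos"].round(3)/' st.py
python3 - <<'E'
from st import *
tf()
E
```

```text
5.3 [0.5672 0.0531 0.2378] 0.016 [-0.179  0.353  1.505  0.505  1.382 -0.349] F [-0.86  5.83  3.32] M [-0.656 -0.184 -0.29 ]
```

apply_moves:
  deltas:
    - [255, 0.06, 0.01, -0.03, 0.002, 0.0479, -0.0878]
    - [255, 0, 0, 0, 0.002, 0.0479, -0.0878]
    - [255, 0, 0, 0, 0.002, 0.0479, -0.0878]
    - [255, 0, 0, 0, 0.002, 0.0479, -0.0878]
    - [255, 0, 0, 0, 0.002, 0.0479, -0.0878]

```text
time_s: 5.8
ee_pos: [0.5678, 0.053, 0.2378]
eef_rot: [-2.93, -0.456, 1.07]
force: [4.3, -1.0, -0.3]
grip_width: 0.0159
grip_force: 49.8
```

```bash
python3 - <<'E'
from st import *
tf()
E
```

```text
5.8 [0.5678 0.053  0.2378] 0.0159 [-0.179  0.354  1.503  0.504  1.382  0.151] F [ 0.95  4.28 -0.16] M [-0.39  -0.058 -0.181]
```

apply_moves:
  deltas:
    - [255, 0.04, 0, 0, 0.002, 0.0479, -0.0878]
    - [255, 0, 0, 0, 0.002, 0.0479, -0.0878]
    - [255, 0, 0, 0, 0.002, 0.0479, -0.0878]
    - [255, 0, 0, 0, 0.001, 0.0335, -0.0615]
    - [255, 0, 0, 0, 0, 0, 0]

```text
time_s: 6.3
ee_pos: [0.5681, 0.0529, 0.2377]
eef_rot: [-2.779, -0.349, 0.688]
force: [2.9, -2.4, 0.1]
grip_width: 0.0163
grip_force: 50.3
```

```bash
python3 - <<'E'
from st import *
tf()
E
```

```text
6.3 [0.5681 0.0529 0.2377] 0.0163 [-0.179  0.355  1.502  0.503  1.382  0.519] F [ 0.65  3.5  -1.21] M [-0.57  -0.115 -0.615]
```

The moment has risen to 0.6 N m, so the knob is at its loose stop (about 1.37 rad turned). Next I ease off slightly and slide the carriage.

apply_moves:
  deltas:
    - [255, 0.02, 0, 0, -0.0005, -0.0144, 0.0263]
    - [255, -0.03, -0.7, 0, 0, 0, 0]
    - [255, -0.04, -1.0, 0, 0, 0, 0]
    - [255, -0.04, -1.0, 0, 0, 0, 0]
    - [255, -0.04, -1.0, 0, 0, 0, 0]
    - [255, -0.04, -1.0, 0, 0, 0, 0]
    - [255, -0.04, -1.0, 0, 0, 0, 0]
    - [255, -0.04, -1.0, 0, 0, 0, 0]
    - [255, -0.04, -1.0, 0, 0, 0, 0]
  grip_force: 35

```text
time_s: 7.2
ee_pos: [0.5648, -0.0248, 0.2376]
eef_rot: [-2.788, -0.36, 0.718]
force: [4.5, 1.9, 1.5]
grip_width: 0.0156
grip_force: 34.9
```

```bash
python3 - <<'E'
from st import *
tf()
E
```

```text
7.2 [ 0.5648 -0.0248  0.2376] 0.0156 [-0.312  0.379  1.469  0.483  1.452  0.378] F [ 4.9   1.5  -0.28] M [-0.054  0.696 -0.098]
```

apply_moves:
  deltas:
    - [255, 0.04, -0.5, 0, 0, 0, 0]
    - [255, -0.02, -0.5, 0, 0, 0, 0]
    - [255, -0.02, -0.5, 0, 0, 0, 0]
    - [255, -0.01, -0.25, 0, 0, 0, 0]
    - [255, 0, -0.1, 0, 0, 0, 0]
    - [255, 0, 0, 0, 0, 0, 0]

```text
time_s: 7.8
ee_pos: [0.5642, -0.0427, 0.2376]
eef_rot: [-2.787, -0.359, 0.719]
force: [-5.8, -0.3, 5.8]
grip_width: 0.016
grip_force: 34.9
```

```bash
python3 - <<'E'
from st import *
tf()
E
```

```text
7.8 [ 0.5642 -0.0427  0.2376] 0.016 [-0.342  0.389  1.455  0.477  1.47   0.355] F [-2.24 -5.84 -5.29] M [ 1.12  -0.556 -0.128]
```

apply_moves:
  deltas:
    - [255, -0.05, -0.15, 0.03, 0, 0, 0]
    - [255, 0, -0.15, 0, 0, 0, 0]
    - [255, 0, -0.15, 0, 0, 0, 0]
    - [255, 0, 0, 0, 0, 0, 0]

```text
time_s: 8.2
ee_pos: [0.564, -0.0467, 0.2376]
eef_rot: [-2.787, -0.36, 0.718]
force: [-2.1, 5.2, 0.9]
grip_width: 0.0153
grip_force: 34.9
```

```bash
python3 - <<'E'
from st import *
tf()
E
```

```text
8.2 [ 0.564  -0.0467  0.2376] 0.0153 [-0.349  0.391  1.453  0.477  1.473  0.349] F [ 2.06 -5.04  1.62] M [ 0.948  0.218 -0.089]
```

apply_moves:
  deltas:
    - [255, -0.02, -0.1, 0, 0, 0, 0]
    - [255, 0, -0.1, 0, 0, 0, 0]
    - [255, 0, 0, 0, 0, 0, 0]

```text
time_s: 8.5
ee_pos: [0.564, -0.0469, 0.2376]
eef_rot: [-2.784, -0.362, 0.719]
force: [2.5, 19.1, -1.4]
grip_width: 0.0157
grip_force: 34.9
```

```bash
python3 - <<'E'
from st import *
tf()
E
```

```text
8.5 [ 0.564  -0.0469  0.2376] 0.0157 [-0.35   0.392  1.452  0.479  1.475  0.346] F [13.04 -9.72 10.46] M [ 1.742  1.935 -0.185]
```

apply_moves:
  deltas:
    - [255, 0, 0.2, 0, 0, 0, 0]
    - [255, 0, 0, 0, 0, 0, 0]
    - [140, 0, 0, 0, 0, 0, 0]
    - [140, 0, 0, 0, 0, 0, 0]
    - [140, 0, 0, 0, 0, 0, 0]
    - [140, 0, 0, 0, 0, 0, 0]
    - [140, 0, 0, 0, 0, 0, 0]
  grip_force: 5

```text
time_s: 9.2
ee_pos: [0.5641, -0.0471, 0.2378]
eef_rot: [-2.788, -0.36, 0.718]
force: [0.8, -0.8, 0.4]
grip_width: 0.0423
grip_force: 0.0
```

```bash
python3 - <<'E'
from st import *
tf()
E
```

```text
9.2 [ 0.5641 -0.0471  0.2378] 0.0423 [-0.349  0.391  1.453  0.476  1.472  0.349] F [ 0.26  0.96 -0.69] M [-0.127 -0.245  0.045]
```

apply_moves:
  deltas:
    - [140, -0.02, -0.48, 0.88, 0, 0, 0]
    - [140, -0.03, -0.72, 1.32, 0, 0, 0]
    - [140, -0.04, -0.96, 1.76, 0, 0, 0]
    - [140, -0.04, -0.96, 1.76, 0, 0, 0]
    - [140, -0.04, -0.96, 1.76, 0, 0, 0]
    - [140, -0.04, -0.96, 1.76, 0, 0, 0]
    - [140, -0.5, -1.5, 1.76, 0, 0, 0]
    - [140, -1, -2, 1.5, 0, 0, 0]
    - [140, -1, -2, 1.5, 0, 0, 0]
    - [140, -1, -2, 0, 0, 0, 0]

```text
time_s: 10.2
ee_pos: [0.5265, -0.1735, 0.3805]
eef_rot: [-2.792, -0.361, 0.72]
force: [-0.7, -1.4, -0.2]
grip_width: 0.0427
grip_force: 0.0
```

apply_moves:
  deltas:
    - [140, -2, -3, 0, 0, 0, 0]
    - [140, -2, -3, 0, 0, 0, 0]
    - [140, -2, -3, 0, 0, 0, 0]
    - [140, -2, -3, 0, 0, 0, 0]
    - [140, -2, -3, 0, 0, 0, 0]
    - [140, 0, 0, 0, 0, 0, 0]

```text
time_s: 10.8
ee_pos: [0.4249, -0.3254, 0.378]
eef_rot: [-2.788, -0.359, 0.714]
force: [-0.0, 0.6, -0.7]
grip_width: 0.0423
grip_force: 0.0
```

```bash
python3 - <<'E'
from refine import *
from st import *
tf()
d={n:ctrl.camera(n) for n in("scene","top")}
pickle.dump(d,open("cam1.pkl","wb"))
f=lambda i,c0,r0:cv2.resize(i[r0:r0+110,c0:c0+130,::-1],(400,338),interpolation=cv2.INTER_CUBIC)
cv2.imwrite("pics/end.png",np.hstack([f(d["scene"]["img"],180,140),f(d["top"]["img"],230,140)]))
p=np.load("p.npy")
try:
    r=fitbar(d,{"scene":(215,165,300,212),"top":(280,180,320,215)},p[2],[.5633,-.041,.231,-.9767-1.37])
    print(r.x.round(4),r.fun.round(2),lathe(p)[0].inv().apply(r.x[:3]-[p[0],p[1],0]).round(4))
except Exception as e: print(e)
E
```

```text
10.8 [ 0.4249 -0.3254  0.378 ] 0.0423 [-0.872  0.386  1.139  0.36   1.973  0.002] F [ 0.1  -0.14  0.94] M [-0.153 -0.273  0.019]
[ 0.5642 -0.0426  0.2288 -2.2648] [-0.2   0.06  0.2  -0.25  2.2  -0.02  0.31  0.67  0.1   0.09] [-0.044  -0.0015  0.2288]
```

View pics/end.png

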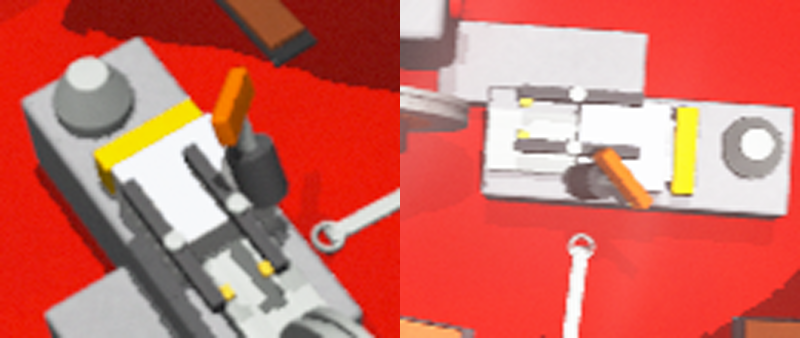

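The carriage is up against the yellow stop: in the top crop its edge is at about (672,150) and the stop at (684,150). The bar has turned about 1.3 rad, and the wrench and cone are where they were.

```bash
python3 -c "
from station import ctrl
print(ctrl.hand_in())"
```

```text
the job is handed in; nothing more can be done
None
```

The job is handed in: I turned the clamp knob clockwise about 1.35 rad to its loose stop, eased it back about 0.03 rad, and slid the carriage home until it pressed against the yellow stop. I saw no contact with the rotor or the other bench items, and the arm was clear by 10.8 s; the hand-in returned no verdict.

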